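# Find the thread hand of a capped turnbuckle spindle

### The arm

A 6-joint arm with a two-finger parallel gripper is mounted at the origin on the work surface. World frame = base frame: x ahead of the robot, y to its left, z up, the work surface at z = 0. Lengths are in m, angles in rad, forces in N, time in s.
With the tool pointing down it reaches from about 0.375 to 0.975 m from the base axis. Payload 3.8 kg.
Tool frame: the origin (TCP) lies on the centre line of the jaws, within the pads' length; the fingertips stand 17 mm ahead of it and the grasp point (between the pads) lies 2 mm behind it (manip.nose_length is the distance from the TCP to the fingertips, in m); z points along the fingers, y is the line along which they close (so a half turn about z gives the same grasp; the last joint's range is limited). The gripper opens to 88 mm and grips with 3 to 60 N. Pads are 18 mm wide; open, the fingers measure 123 mm over their backs; the gripper's body (75 mm by 187 mm) begins 45 mm behind the grasp point.
Start: joints at [-1.376, 0.264, 1.604, -0, 1.274, -0.037], TCP at [0.155, -0.657, 0.232] pointing down, gripper open.
Joint ranges: [-2.63, 2.63], [-0.94, 2.18], [0.31, 2.57], [-1.31, 4.45], [0, 2.66], [-2.55, 2.55]. Speed limits (rad/s): [2.57, 2.57, 3.14, 3.14, 3.14, 3.14].

### API

Orientations are given as [roll, pitch, yaw] about the fixed x, y, z axes, in that order (R = Rz(yaw) Ry(pitch) Rx(roll)).
In Python, from cell import manip, camera, camera_model, recognise, regions_of gives the robot as it stands.
- The arm moves only by the tool jog_arm, never from a script. Its argument "rows" is a list that holds one entry, the list of rows, each a list of 7 numbers: the finger opening in cm, from 0 to 8.81, then the shift along the tool's x, y, z in cm, then the turn, a rotation vector about the tool's x, y, z in rad. In form: [[[claw, x, y, z, rx, ry, rz], ...]]. A call has exactly 10 rows; each row is the pose to reach, as a shift and turn from the pose commanded when the call began, along the tool's axes at that moment; what a row does not reach only later rows make up. A row lasts 1/10 s, in which the tool goes at most 50 mm and 8.59 degrees, less where a joint would pass 70% of its speed; a pose out of reach is approached as far as the arm can. A call with a gripper value outside its range is refused whole. The fingers move at their own pace and stop on an object; "grip_force" is the grip in N (left out, the last holds). Time passes only in rows, so rows that repeat a pose let the fingers close, or fill a call up. It gives the time, the measured TCP pose, the force, the opening and the grip force at its end, in the units of the state.
- manip.state(): the state, without advancing time (a new reading comes with each control period).
- camera(name): name is "scene" or "top" or "wrist"; returns (picture, depth): 384x512x3 uint8, blue, green, red; 384x512 float32, m along the optical axis (not along the pixel's ray), 0 where there is no reading.
- camera_model(name): a dict with "fov_y" (degrees; the focal length in pixels is half the picture's height over the tangent of half this angle, whatever the lens; pixels are square), "cx", "cy" (the principal point, pixels), "R" (3x3) and "t" (3): a world point X has camera coordinates R X + t. Camera axes: x right, y down, z forward; pixel columns grow to the right and rows downward; lengths in m; the calibration is good to about 2 mm. A picture is of the moment at which its call begins: read the wrist's pose just before it. camera_model takes no time and is no camera call; for the wrist camera it gives the pose at the moment of the call.
- manip.close_job(): hands the job in; it is judged then, once.
Trained networks look in the newest picture that a camera, given by its name, has taken for a name from the list of things; names that differ only in an ending like _2 or _b are one class to them, and where a whole thing is asked for, a point or a joint stands for the part that bears it (a point fixed in the world has none). Each returns a list of dicts, best first, with "confidence" (0 to 1); they miss things now and then, are a little off and sometimes report something else, mostly with a low value. They report only what shows in the picture. A call takes as long as a camera call.
- recognise(target, camera): "extent" ([left, top, width, height] as shares, 0 to 1, of the picture: columns of its width, rows of its height, round what is visible of it).
- regions_of(target, camera): "mask" (384x512 bool, what is visible of it) and "extent" ([left, top, width, height] as shares, 0 to 1, of the picture: columns of its width, rows of its height, round what is visible of it).
The state is a dict: "t": time; "joints": joint angles; "joint_velocities": joint speeds; "joint_torque": joint torques, N m; "tcp_pos": TCP position; "ee_rot": TCP orientation; "ft_force": force on the tool from outside, world axes, zero at the start; "wrist_torque": the same for the moment, N m; "gripper_width": finger opening in m; "gripper_force": force on a finger pad.
Only numpy, scipy, OpenCV 4.12 (cv2) and the standard library are available. Lean on these libraries where they do the work, as an engineer would, in place of code of your own. Each camera call takes 0.05 s, during which the arm holds its last target. There are 200 camera calls.

### The job

The two end spindles of this turnbuckle look alike, but one has a right-hand and the other a left-hand thread, and their yellow caps hide which is which. Find out for the spindle clamped in the vice: try its cap one way and, if it comes up hard, the other way, unscrew it, and finish holding the cap in the gripper, upright and lifted a few centimetres clear above the spindle's end. Leave the other spindle's cap, in the wooden stand, as it is, and do not push the other things on the bench about.

Things in the scene. Friction and masses are not known exactly. Their poses are not given: they have to be found in the camera images.
- vice: blue machine vice with 100 mm steel jaws, bolted to the bench, its screw and tommy bar towards the robot side (-x of its frame). Origin: on the bench, straight below the axis of the spindle it clamps; z up. Its bed is 40 mm and the top of its jaws 78 mm above the bench; jaws 102 mm wide, the vice up to 150 mm wide and from 223 mm in front of the origin to 115 mm behind it
- stand: hardwood stand of two boards, 110 x 150 x 68 mm, fixed to the bench, the other spindle standing in its middle. Origin: centre of its underside, straight below that spindle's axis; z up
- spindle_a: steel turnbuckle spindle, 95 mm long, upright, held fast in the vice or in the wooden stand. Looks like spindle_b; one has a right-hand, the other a left-hand thread, not told which. Origin: centre of its lower end; z up along its axis; yaw arbitrary. Smooth shank 39 mm across up to 68 mm, then 27 mm of coarse two-start thread (39 mm across, 18 mm advance per turn) hidden in the cap
- spindle_b: the other spindle: same size, frame and look as spindle_a, thread of the opposite hand; it stands in whichever of vice and stand spindle_a does not
- spindle_a_top (a point): centre of the upper end face of spindle_a (135 mm above the bench), inside the cap; z up
- spindle_b_top (a point): centre of the upper end face of spindle_b (135 mm above the bench), inside the cap; z up
- cap_a: round yellow plastic cap screwed on spindle_a: 51 mm across, 48 mm high, closed top 5 mm thick, open below, 60 to 120 g, shallow grip ribs, grip 20 to 40 N. Origin: centre of its lower rim; z up; a black mark runs from the top's centre to the rim along its +x. At first it sits fully on, not tight: rim 52 mm above the spindle's origin. Let go half unscrewed, it stays where it is
- cap_b: the same cap on spindle_b. Loosening way (seen from above: anticlockwise for a right-hand, clockwise for a left-hand thread): turns easily, up to 0.5 rad of play, then rises 2.9 mm per rad; the thread lets go after 2.9 to 3.7 rad and it draws straight up; 2 rad more does no harm. Wrong way: comes up hard within 0.6 rad. It cannot be pulled off without unscrewing
- cap_a_mark (a point): outer end of the black mark on top of cap_a, 22 mm from its axis and 48 mm above its rim
- cap_b_mark (a point): outer end of the black mark on top of cap_b, 22 mm from its axis and 48 mm above its rim
- turnbuckle: open steel turnbuckle body, 250 x 68 x 54 mm, 0.95 kg, lying loose beyond the vice. Origin: centre of its underside; x along its length
- nut_bin: blue store bin of hex nuts, 170 x 105 x 76 mm, loose. Origin: centre of its underside
- stud_bin: blue store bin of brass screws, 170 x 105 x 76 mm, loose. Origin: centre of its underside
- caliper: digital caliper, 230 mm long, 12 mm thick, loose. Origin: on the bench under the middle of its beam, x along the beam
- paste_tin: red tin of thread paste, 72 mm diameter, 85 mm high, loose. Origin: centre of its underside
- wrench: open-ended steel wrench, 240 mm, loose. Origin: centre of its underside; x along it
- big_nut: single steel hex nut, 55 mm across flats, 29 mm high, loose. Origin: centre of its underside

How it is judged:
By the outcome, as a careful person would: the job done as asked, in the order asked, and still so for the second after the job is handed in, while the arm keeps its last pose, push and grip.
It also fails if it takes over 72 s, if anything falls off the work surface, if the arm or the gripper's body presses on something with over 40 N, if the wrist force passes 120 N, or if a joint passes its speed limit or range.

## Working session

There is one attempt and no reset: what is moved stays moved. The work goes in short steps, Python scripts to look and compute and a tool call to move; the robot and the scene stay as the last step left them, time stands still between calls to the robot, and variables do not carry over. Pictures are saved under pics/ and viewed, at most 10 in all, crops included, and the job is handed in when it is done.

Besides the shell and the picture viewer there is one more tool, called after "Emit:" by a JSON object that holds its "method" and its "body". jog_arm: Moves the arm, as the interface text tells. Its arguments: {"type":"object","properties":{"rows":{"type":"array"},"grip_force":{"type":"number"}},"required":["rows"]}

```bash
mkdir -p pics; ls; python3 - <<'E'
from cell import *
import cv2,numpy as np
s=manip.state();print(s)
a,_=camera("scene");b,_=camera("top")
cv2.imwrite("pics/a.png",np.hstack([a,b])[:, :]) if 0 else cv2.imwrite("pics/a.png",cv2.resize(np.vstack([a,b]),(800,1200)) [:0+600]) if 0 else cv2.imwrite("pics/a.png",cv2.resize(np.hstack([a,b]),(800,300)))
cv2.imwrite("pics/top.png",b)
for c in("scene","top"):
  for r in recognise("cap_a",c):print(c,r)
  for r in recognise("vice",c):print(c,'vice',r)
E
```

```text
pics
{'t': 0.0, 'joints': array([-1.37592094e+00,  2.64750241e-01,  1.60534880e+00,  9.92583917e-06,
        1.27372908e+00, -3.68901317e-02]), 'joint_velocities': array([ 5.56653491e-04, -6.97840094e-04,  1.32420096e-03, -1.61872881e-04,
        4.38929745e-05,  3.57207553e-04]), 'joint_torque': array([ 9.17770813e-04, -5.02105057e+01, -3.56872165e+01,  7.28760241e-02,
        2.94186885e-02, -1.32356186e-04]), 'tcp_pos': array([ 0.15491197, -0.65623663,  0.23040361]), 'ee_rot': array([-3.13935905e+00, -9.19262412e-05,  2.31762498e-01]), 'ft_force': array([-0.06355902, -0.26668525, -0.24681093]), 'wrist_torque': array([0.03781531, 0.03112474, 0.00069357]), 'gripper_force': 0.0, 'gripper_width': 0.0878409741168303}
scene {'extent': [0.5404, 0.6005, 0.0406, 0.0557], 'confidence': 0.97}
scene {'extent': [0.4418, 0.349, 0.0389, 0.0604], 'confidence': 0.76}
scene vice {'extent': [0.4709, 0.5781, 0.2457, 0.1745], 'confidence': 0.71}
scene vice {'extent': [0.3436, 0.5104, 0.1027, 0.1945], 'confidence': 0.24}
top {'extent': [0.3463, 0.476, 0.0404, 0.0497], 'confidence': 0.83}
top {'extent': [0.5994, 0.5094, 0.0344, 0.0422], 'confidence': 0.65}
top vice {'extent': [0.2934, 0.4068, 0.1424, 0.293], 'confidence': 0.58}
```

View pics/a.png

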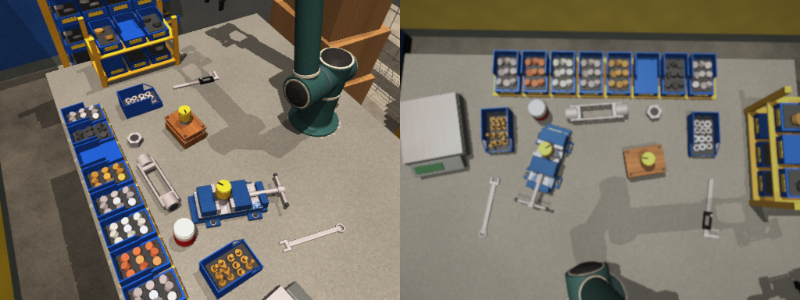

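View pics/top.png

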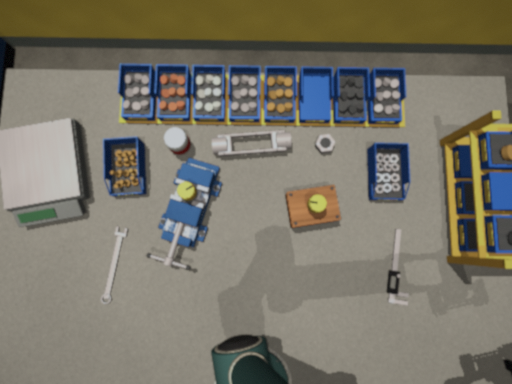

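Both views show the vice cap at about (187,191) in the top picture and the stand cap at (317,203). The vice's tommy bar is at about (172,262). Next I measure positions.

```bash
cat > h.py <<'E'
from cell import *
import cv2,numpy as np
def deproj(name,d,mask,m=None):
    m=m or camera_model(name); f=d.shape[0]/2/np.tan(np.radians(m["fov_y"])/2)
    v,u=np.nonzero(mask&(d>0)); z=d[v,u]
    C=np.stack([(u-m["cx"])/f*z,(v-m["cy"])/f*z,z],1)
    return (C-np.array(m["t"]))@np.array(m["R"]),u,v
E
python3 - <<'E'
from h import *
for c in("scene","top"):
  p,d=camera(c)
  for r in regions_of("cap_a",c)+[0]+regions_of("vice",c):
    if r==0: print("vice");continue
    X,u,v=deproj(c,d,r["mask"])
    if len(X)<5: continue
    zt=np.percentile(X[:,2],95); T=X[abs(X[:,2]-zt)<.006]
    print(c,round(r["confidence"],2),"zt",zt.round(3),"n",len(T),"mean",T.mean(0).round(3),"mid",((T.min(0)+T.max(0))/2).round(3),"sz",np.ptp(T,0).round(3))
    J=X[(X[:,2]>.07)&(X[:,2]<.084)]
    if len(J)>30:
      print(" jaws",cv2.minAreaRect(J[:,:2].astype(np.float32)))
    print(" all",cv2.minAreaRect(X[X[:,2]>.02][:,:2].astype(np.float32)) if (X[:,2]>.02).sum()>5 else '')
  for n in("turnbuckle","paste_tin"):
    r=regions_of(n,c)
    if r:
      X,_,_=deproj(c,d,r[0]["mask"]);print(n,X.min(0).round(3),X.max(0).round(3),X[:,2].max())
E
```

```text
scene 0.78 zt 0.143 n 232 mean [0.572 0.202 0.141] mid [0.572 0.202 0.142] sz [0.047 0.046 0.009]
 all ((0.5614786744117737, 0.2025904655456543), (0.07221419364213943, 0.04738646373152733), 2.6398208141326904)
scene 0.73 zt 0.142 n 138 mean [ 0.541 -0.173  0.14 ] mid [ 0.541 -0.175  0.141] sz [0.045 0.049 0.009]
 all ((0.5417590737342834, -0.17491310834884644), (0.051239706575870514, 0.04940030723810196), 66.89165496826172)
scene 0.22 zt 0.083 n 15 mean [0.584 0.215 0.08 ] mid [0.583 0.214 0.081] sz [0.033 0.021 0.007]
 jaws ((0.5824025273323059, 0.2191000133752823), (0.027399107813835144, 0.034824077039957047), 59.0137825012207)
 all ((0.5766202807426453, 0.21698559820652008), (0.028084514662623405, 0.03936269134283066), 73.78824615478516)
vice
scene 0.74 zt 0.08 n 1559 mean [0.571 0.206 0.078] mid [0.569 0.203 0.079] sz [0.192 0.141 0.009]
 jaws ((0.512387216091156, 0.2170349806547165), (0.10603354126214981, 0.2904147803783417), 73.95370483398438)
 all ((0.5199534893035889, 0.21896511316299438), (0.14340858161449432, 0.3361295163631439), 76.17820739746094)
scene 0.69 zt 0.032 n 193
[... 535 characters left out ...]
18801879883)
top 0.58 zt 0.143 n 222 mean [ 0.538 -0.178  0.14 ] mid [ 0.539 -0.178  0.141] sz [0.046 0.046 0.009]
 all ((0.5448086857795715, -0.18446922302246094), (0.051395874470472336, 0.06979620456695557), 34.830284118652344)
vice
top 0.56 zt 0.081 n 1390 mean [0.563 0.199 0.079] mid [0.566 0.198 0.08 ] sz [0.188 0.14  0.01 ]
 jaws ((0.5111650228500366, 0.2157992422580719), (0.10289239883422852, 0.29118332266807556), 73.75615692138672)
 all ((0.5173880457878113, 0.2130332589149475), (0.14070925116539001, 0.3365689218044281), 73.08773040771484)
turnbuckle [ 0.699 -0.12  -0.005] [0.799 0.148 0.06 ] 0.05973410440083372
paste_tin [ 0.703  0.212 -0.003] [0.803 0.303 0.092] 0.09228679115166266
```

Emit:
{"method": "jog_arm", "body": {"rows": [[[8.8,3,-3.7,0,0,0,0.04],[8.8,6,-7.4,0,0,0,0.08],[8.8,9,-11.1,0,0,0,0.12],[8.8,12,-14.8,0,0,0,0.16],[8.8,15,-18.5,0,0,0,0.2],[8.8,18,-22.2,0,0,0,0.24],[8.8,21,-25.9,0,0,0,0.28],[8.8,24,-29.6,0,0,0,0.32],[8.8,27,-33.3,0,0,0,0.36],[8.8,30,-37,0,0,0,0.4]]]}}

```text
t: 1.8
tcp_pos: [0.3625, -0.2262, 0.2321]
ee_rot: [3.141, -0.001, -0.17]
ft_force: [1.1, -1.4, -0.0]
gripper_width: 0.0878
gripper_force: 0.0
```

```bash
cat >> h.py <<'E'
from scipy.spatial.transform import Rotation as Ro
def togo(p,yaw):
    s=manip.state(); R=Ro.from_euler('xyz',s["ee_rot"]); G=Ro.from_euler('xyz',[np.pi,0,yaw])
    print("t",round(s["t"],2),"tcp",s["tcp_pos"].round(4),"rot",s["ee_rot"].round(3),"j",s["joints"].round(2))
    print("shift cm",(R.inv().apply(np.array(p)-s["tcp_pos"])*100).round(2),"turn",(R.inv()*G).as_rotvec().round(3))
E
python3 -c "
from h import *
togo([.571,.2,.23],-.49)"
```

```text
t 1.8 tcp [ 0.3625 -0.2262  0.2321] rot [ 3.141e+00 -1.000e-03 -1.700e-01] j [-0.62 -0.22  2.1   0.    1.26  1.12]
shift cm [ 13.32 -45.54   0.21] turn [ 0.    -0.001  0.32 ]
```

Emit:
{"method": "jog_arm", "body": {"rows": [[[8.8,1.3,-4.5,0,0,0,0.03],[8.8,2.6,-9,0,0,0,0.06],[8.8,4,-13.5,0,0,0,0.1],[8.8,5.3,-18,-0.5,0,0,0.13],[8.8,6.6,-22.5,-1,0,0,0.16],[8.8,8,-27,-1.5,0,0,0.19],[8.8,9.3,-31.6,-2,0,0,0.22],[8.8,10.6,-36.2,-2.5,0,0,0.26],[8.8,12,-40.9,-3,0,0,0.29],[8.8,13.3,-45.5,-3,0,0,0.32]]]}}

```text
t: 2.8
tcp_pos: [0.5705, 0.2007, 0.2629]
ee_rot: [-3.14, -0.002, -0.489]
ft_force: [-0.1, 0.3, -0.3]
gripper_width: 0.088
gripper_force: 0.0
```

```bash
python3 - <<'E'
from h import *
togo([.571,.2,.25],-.49)
m=camera_model("wrist");p,d=camera("wrist");cv2.imwrite("pics/w1.png",p)
hsv=cv2.cvtColor(p,cv2.COLOR_BGR2HSV)
y=cv2.inRange(hsv,(22,120,80),(38,255,255))>0
X,u,v=deproj("wrist",d,y,m)
k=(X[:,2]>.132)&(X[:,2]<.147);T=X[k]
print(len(X),len(T),T[:,2].mean(),((T.min(0)+T.max(0))/2).round(4),np.ptp(T,0).round(3),cv2.minEnclosingCircle(T[:,:2].astype(np.float32)))
for r in regions_of("cap_a","wrist"):
  X,u,v=deproj("wrist",d,r["mask"],m);T=X[(X[:,2]>.132)]
  if len(T)>5:print(r["confidence"],cv2.minEnclosingCircle(T[:,:2].astype(np.float32)),T[:,2].mean())
togo([.571,.2,.25],-.49)
E
```

```text
t 2.8 tcp [0.5705 0.2007 0.2629] rot [-3.14e+00 -2.00e-03 -4.89e-01] j [ 0.3   0.11  1.72 -0.    1.3   2.36]
shift cm [0.08 0.04 1.29] turn [-0.001 -0.002  0.001]
2650 1815 0.13941465636999611 [0.5737 0.1991 0.1373] [0.045 0.047 0.01 ] ((0.5733311176300049, 0.19886600971221924), 0.02427392452955246)
0.75 ((0.5713413953781128, 0.19790057837963104), 0.02558286301791668) 0.13928381260722064
t 2.9 tcp [0.5709 0.2033 0.2614] rot [-3.139  0.    -0.484] j [0.3  0.12 1.72 0.   1.3  2.35]
shift cm [0.16 0.29 1.14] turn [-0.002  0.     0.006]
```

View pics/w1.png

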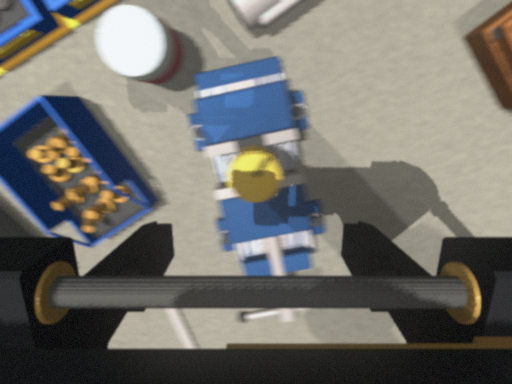

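Emit:
{"method": "jog_arm", "body": {"rows": [[[8.8,0.1,0.1,1.5,0,0,0],[8.8,0.2,0.2,3,0,0,0],[8.8,0.3,0.3,4.5,0,0,0],[8.8,0.3,0.3,6,0,0,0],[8.8,0.3,0.3,7.5,0,0,0],[8.8,0.3,0.3,8.5,0,0,0],[8.8,0.3,0.3,9,0,0,0],[8.8,0.3,0.3,9,0,0,0],[8.8,0.3,0.3,9,0,0,0],[8.8,0.3,0.3,9,0,0,0]]]}}

```text
t: 3.9
tcp_pos: [0.5713, 0.1946, 0.1727]
ee_rot: [-3.14, -0.001, -0.488]
ft_force: [0.3, -0.3, -0.3]
gripper_width: 0.088
gripper_force: 0.0
```

```bash
python3 - <<'E'
from h import *
togo([.572,.199,.117],-.49)
m=camera_model("wrist");p,d=camera("wrist")
y=cv2.inRange(cv2.cvtColor(p,cv2.COLOR_BGR2HSV),(22,120,80),(38,255,255))>0
X,u,v=deproj("wrist",d,y,m);T=X[(X[:,2]>.134)&(X[:,2]<.147)]
print(len(T),T[:,2].mean() if len(T) else 0,cv2.minEnclosingCircle(T[:,:2].astype(np.float32)) if len(T) else 0)
togo([.572,.199,.117],-.49)
E
```

```text
t 3.9 tcp [0.5713 0.1946 0.1727] rot [-3.14e+00 -1.00e-03 -4.88e-01] j [ 0.29  0.17  1.83 -0.    1.14  2.35]
shift cm [-0.15 -0.41  5.57] turn [-0.001 -0.001  0.002]
3634 0.1394427984223164 ((0.5720091462135315, 0.19797472655773163), 0.024776151403784752)
t 3.95 tcp [0.5712 0.1946 0.1727] rot [-3.14e+00 -1.00e-03 -4.88e-01] j [ 0.29  0.17  1.83 -0.    1.14  2.35]
shift cm [-0.15 -0.41  5.57] turn [-0.001 -0.001  0.002]
```

Emit:
{"method": "jog_arm", "body": {"rows": [[[8.8,-0.1,-0.33,1,0,0,0],[8.8,-0.1,-0.33,2,0,0,0],[8.8,-0.1,-0.33,3,0,0,0],[8.8,-0.1,-0.33,4,0,0,0],[8.8,-0.1,-0.33,5,0,0,0],[8.8,-0.1,-0.33,5.5,0,0,0],[8.8,-0.1,-0.33,5.5,0,0,0],[5.6,-0.1,-0.33,5.5,0,0,0],[5.6,-0.1,-0.33,5.5,0,0,0],[5.6,-0.1,-0.33,5.5,0,0,0]]], "grip_force": 30}}

```text
t: 4.95
tcp_pos: [0.5717, 0.1979, 0.1174]
ee_rot: [-3.141, -0.001, -0.488]
ft_force: [-0.7, -0.2, -0.4]
gripper_width: 0.0662
gripper_force: 0.0
```

Emit:
{"method": "jog_arm", "body": {"rows": [[[4,0,0,0,0,0,0],[4,0,0,0,0,0,0],[4,0,0,0,0,0,0],[4,0,0,0,0,0,0],[4,0,0,0,0,0,0],[4,0,0,0,0,0,0],[4,0,0,0,0,0,0],[4,0,0,0,0,0,0],[4,0,0,0,0,0,0],[4,0,0,0,0,0,0]]]}}

```text
t: 5.95
tcp_pos: [0.5717, 0.1981, 0.1171]
ee_rot: [-3.141, -0.001, -0.488]
ft_force: [1.5, 2.8, 3.6]
gripper_width: 0.0505
gripper_force: 30.0
```

```bash
cat >> h.py <<'E'
def st():
    s=manip.state();print("t",round(s["t"],2),"tcp",s["tcp_pos"].round(4),"rot",s["ee_rot"].round(3),"j6",s["joints"][5].round(3),"F",s["ft_force"].round(1),"M",s["wrist_torque"].round(2),"w",round(s["gripper_width"],4),"gf",round(s["gripper_force"],1))
E
python3 -c "
from h import *
st()"
```

```text
t 5.95 tcp [0.5717 0.1981 0.1171] rot [-3.141e+00 -1.000e-03 -4.880e-01] j6 2.351 F [1.5 2.8 3.6] M [ 0.56 -0.23 -0.  ] w 0.0505 gf 30.0
```

Emit:
{"method": "jog_arm", "body": {"rows": [[[4,0,0,0,0,0,-0.03],[4,0,0,0,0,0,-0.06],[4,0,0,0,0,0,-0.09],[4,0,0,0,0,0,-0.12],[4,0,0,0,0,0,-0.15],[4,0,0,0,0,0,-0.18],[4,0,0,0,0,0,-0.21],[4,0,0,0,0,0,-0.24],[4,0,0,0,0,0,-0.27],[4,0,0,0,0,0,-0.3]]]}}

```text
t: 6.95
tcp_pos: [0.572, 0.1984, 0.1171]
ee_rot: [-3.14, -0.001, -0.186]
ft_force: [3.0, 4.9, 2.7]
gripper_width: 0.0507
gripper_force: 30.0
```

```bash
python3 -c "
from h import *
st()"
```

```text
t 6.95 tcp [0.572  0.1984 0.1171] rot [-3.14e+00 -1.00e-03 -1.86e-01] j6 2.049 F [3.  4.9 2.7] M [ 0.87 -0.52 -0.02] w 0.0507 gf 30.0
```

Emit:
{"method": "jog_arm", "body": {"rows": [[[4,0,0,0,0,0,-0.03],[4,0,0,0,0,0,-0.06],[4,0,0,0,0,0,-0.09],[4,0,0,0,0,0,-0.12],[4,0,0,0,0,0,-0.15],[4,0,0,0,0,0,-0.18],[4,0,0,0,0,0,-0.2],[4,0,0,0,0,0,-0.2],[4,0,0,0,0,0,-0.2],[4,0,0,0,0,0,-0.2]]]}}

```text
t: 7.95
tcp_pos: [0.5721, 0.1987, 0.1173]
ee_rot: [-3.14, -0.002, 0.013]
ft_force: [2.6, 5.8, 3.3]
gripper_width: 0.0503
gripper_force: 30.0
```

```bash
python3 -c "
from h import *
st()"
```

```text
t 7.95 tcp [0.5721 0.1987 0.1173] rot [-3.14e+00 -2.00e-03  1.30e-02] j6 1.85 F [2.6 5.8 3.3] M [ 0.92 -0.48 -0.09] w 0.0503 gf 30.0
```

Emit:
{"method": "jog_arm", "body": {"rows": [[[4,0,0,0,0,0,-0.03],[4,0,0,0,0,0,-0.06],[4,0,0,0,0,0,-0.09],[4,0,0,0,0,0,-0.12],[4,0,0,0,0,0,-0.15],[4,0,0,0,0,0,-0.18],[4,0,0,0,0,0,-0.2],[4,0,0,0,0,0,-0.2],[4,0,0,0,0,0,-0.2],[4,0,0,0,0,0,-0.2]]]}}

```text
t: 8.95
tcp_pos: [0.5722, 0.1991, 0.1179]
ee_rot: [-3.14, -0.003, 0.213]
ft_force: [2.7, 6.3, 6.2]
gripper_width: 0.0507
gripper_force: 30.0
```

```bash
python3 -c "
from h import *
st()"
```

```text
t 8.95 tcp [0.5722 0.1991 0.1179] rot [-3.14e+00 -3.00e-03  2.13e-01] j6 1.65 F [2.7 6.3 6.2] M [ 1.07 -0.34 -0.14] w 0.0507 gf 30.0
```

Emit:
{"method": "jog_arm", "body": {"rows": [[[4,0.02,-0.05,-0.03,0,0,-0.06],[4,0.04,-0.1,-0.06,0,0,-0.12],[4,0.04,-0.1,-0.09,0,0,-0.18],[4,0.04,-0.1,-0.11,0,0,-0.24],[4,0.04,-0.1,-0.13,0,0,-0.3],[4,0.04,-0.1,-0.15,0,0,-0.36],[4,0.04,-0.1,-0.17,0,0,-0.42],[4,0.04,-0.1,-0.19,0,0,-0.48],[4,0.04,-0.1,-0.21,0,0,-0.54],[4,0.04,-0.1,-0.22,0,0,-0.6]]]}}

```text
t: 9.95
tcp_pos: [0.5716, 0.1999, 0.1196]
ee_rot: [-3.141, -0.002, 0.815]
ft_force: [1.4, 6.1, 4.9]
gripper_width: 0.0504
gripper_force: 30.0
```

```bash
python3 -c "
from h import *
st()"
```

```text
t 9.95 tcp [0.5716 0.1999 0.1196] rot [-3.141e+00 -2.000e-03  8.150e-01] j6 1.049 F [1.4 6.1 4.9] M [ 0.99 -0.14 -0.17] w 0.0504 gf 30.0
```

Emit:
{"method": "jog_arm", "body": {"rows": [[[4,0,0,-0.03,0,0,-0.1],[4,0,0,-0.06,0,0,-0.2],[4,0,0,-0.09,0,0,-0.3],[4,0,0,-0.12,0,0,-0.4],[4,0,0,-0.15,0,0,-0.5],[4,0,0,-0.18,0,0,-0.6],[4,0,0,-0.21,0,0,-0.7],[4,0,0,-0.24,0,0,-0.8],[4,0,0,-0.27,0,0,-0.9],[4,0,0,-0.3,0,0,-1.0]]]}}

```text
t: 10.95
tcp_pos: [0.5705, 0.2004, 0.1223]
ee_rot: [-3.141, -0.003, 1.816]
ft_force: [-1.4, 7.2, 5.6]
gripper_width: 0.0509
gripper_force: 30.0
```

```bash
python3 -c "
from h import *
st()"
```

```text
t 10.95 tcp [0.5705 0.2004 0.1223] rot [-3.141e+00 -3.000e-03  1.816e+00] j6 0.048 F [-1.4  7.2  5.6] M [ 1.2   0.17 -0.21] w 0.0509 gf 30.0
```

Emit:
{"method": "jog_arm", "body": {"rows": [[[4,0,0,-0.03,0,0,-0.1],[4,0,0,-0.06,0,0,-0.2],[4,0,0,-0.09,0,0,-0.3],[4,0,0,-0.12,0,0,-0.4],[4,0,0,-0.15,0,0,-0.5],[4,0,0,-0.18,0,0,-0.6],[4,0,0,-0.21,0,0,-0.7],[4,0,0,-0.24,0,0,-0.8],[4,0,0,-0.27,0,0,-0.9],[4,0,0,-0.3,0,0,-1.0]]]}}

```text
t: 11.95
tcp_pos: [0.5698, 0.1995, 0.125]
ee_rot: [-3.142, -0.003, 2.817]
ft_force: [-3.1, 5.5, 6.9]
gripper_width: 0.0504
gripper_force: 30.0
```

```bash
python3 -c "
from h import *
st()"
```

```text
t 11.95 tcp [0.5698 0.1995 0.125 ] rot [-3.142e+00 -3.000e-03  2.817e+00] j6 -0.953 F [-3.1  5.5  6.9] M [ 0.9   0.27 -0.21] w 0.0504 gf 30.0
```

Emit:
{"method": "jog_arm", "body": {"rows": [[[4,0,0,-0.03,0,0,-0.1],[4,0,0,-0.06,0,0,-0.2],[4,0,0,-0.09,0,0,-0.3],[4,0,0,-0.12,0,0,-0.4],[4,0,0,-0.15,0,0,-0.5],[4,0,0,-0.18,0,0,-0.6],[4,0,0,-0.21,0,0,-0.7],[4,0,0,-0.24,0,0,-0.8],[4,0,0,-0.27,0,0,-0.9],[4,0,0,-0.3,0,0,-1.0]]]}}

```text
t: 12.95
tcp_pos: [0.5701, 0.1987, 0.128]
ee_rot: [3.14, -0.002, -2.466]
ft_force: [-1.2, 4.1, 5.4]
gripper_width: 0.0505
gripper_force: 30.0
```

```bash
python3 -c "
from h import *
st()"
```

```text
t 12.95 tcp [0.5701 0.1987 0.128 ] rot [ 3.140e+00 -2.000e-03 -2.466e+00] j6 -1.953 F [-1.2  4.1  5.4] M [ 0.53  0.11 -0.16] w 0.0505 gf 30.0
```

Emit:
{"method": "jog_arm", "body": {"rows": [[[4,0,0,-0.03,0,0,-0.1],[4,0,0,-0.06,0,0,-0.2],[4,0,0,-0.09,0,0,-0.3],[4,0,0,-0.12,0,0,-0.4],[4,0,0,-0.15,0,0,-0.45],[4,0,0,-0.2,0,0,-0.45],[4,0,0,-0.25,0,0,-0.45],[4,0,0,-0.3,0,0,-0.45],[4,0,0,-0.35,0,0,-0.45],[4,0,0,-0.4,0,0,-0.45]]]}}

```text
t: 13.95
tcp_pos: [0.5706, 0.1982, 0.131]
ee_rot: [3.14, -0.002, -2.022]
ft_force: [-0.2, -0.9, -1.5]
gripper_width: 0.0504
gripper_force: 30.0
```

```bash
python3 -c "
from h import *
st()"
```

```text
t 13.95 tcp [0.5706 0.1982 0.131 ] rot [ 3.140e+00 -2.000e-03 -2.022e+00] j6 -2.397 F [-0.2 -0.9 -1.5] M [ 0.04  0.   -0.02] w 0.0504 gf 30.0
```

Emit:
{"method": "jog_arm", "body": {"rows": [[[4,0,0,-0.3,0,0,0],[4,0,0,-0.6,0,0,0],[4,0,0,-1.0,0,0,0],[4,0,0,-1.4,0,0,0],[4,0,0,-1.8,0,0,0],[4,0,0,-2.2,0,0,0],[4,0,0,-2.6,0,0,0],[4,0,0,-3.0,0,0,0],[4,0,0,-3.4,0,0,0],[4,0,0,-3.7,0,0,0]]]}}

```text
t: 14.95
tcp_pos: [0.5721, 0.199, 0.1699]
ee_rot: [-3.14, 0.001, -2.021]
ft_force: [-0.1, -0.0, -0.4]
gripper_width: 0.0507
gripper_force: 30.0
```

Emit:
{"method": "jog_arm", "body": {"rows": [[[4,0,0,-0.4,0,0,0],[4,0,0,-0.9,0,0,0],[4,0,0,-1.4,0,0,0],[4,0,0,-1.9,0,0,0],[4,0,0,-2.4,0,0,0],[4,0,0,-2.9,0,0,0],[4,0,0,-3.3,0,0,0],[4,0,0,-3.5,0,0,0],[4,0,0,-3.5,0,0,0],[4,0,0,-3.5,0,0,0]]]}}

```text
t: 15.95
tcp_pos: [0.5713, 0.1987, 0.2037]
ee_rot: [3.141, -0.0, -2.021]
ft_force: [1.3, 0.2, -1.1]
gripper_width: 0.0509
gripper_force: 30.0
```

```bash
python3 -c "
from h import *
st()
a,d=camera('scene');cv2.imwrite('pics/s2.png',cv2.resize(a[150:330,200:400],None,fx=3,fy=3))
for r in regions_of('cap_a','scene'):
  X,u,v=deproj('scene',d,r['mask']);print(r['confidence'],np.percentile(X,5,axis=0).round(3),np.percentile(X,95,axis=0).round(3))
"
```

```text
t 15.95 tcp [0.5713 0.1987 0.2037] rot [ 3.141 -0.    -2.021] j6 -2.397 F [ 1.3  0.2 -1.1] M [ 0.21 -0.11 -0.04] w 0.0509 gf 30.0
0.78 [0.552 0.182 0.139] [0.598 0.226 0.229]
0.75 [ 0.523 -0.191  0.098] [ 0.563 -0.151  0.142]
```

View pics/s2.png

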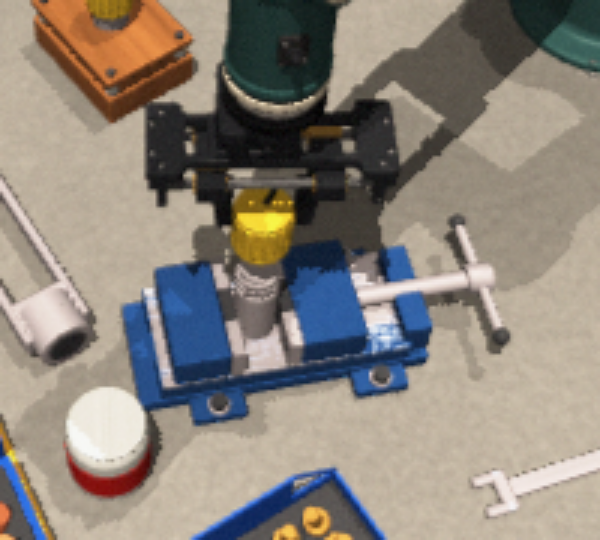

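The crop shows the cap in the gripper at about (262,225), upright above the bare thread at (255,285). From the arm's pose its rim is about 4 cm above the spindle's end.

```bash
python3 -c "
from h import *
print(manip.close_job())"
```

```text
the job is handed in; nothing more can be done
None
```

The clamped spindle has a right-hand thread: its cap came off anticlockwise on the first try and is now held upright about 4 cm above the spindle's end; I did not touch the stand's cap or anything else, and the job was handed in at about 16 s.

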